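# Hang a sample carrier on a drip board and hold it out over the dish

### The job

Hang the sample carrier by its eye on the peg at the end of the blue board and let go of it. Then take the board by its black handle and slide it straight out, flat on the stand, until the red line across it meets the edge of the stand and the carrier hangs over the dish. The loaded board would tip there, so finish still holding the handle, with the board level; leave the dish, the timer and the beaker where they stand.

Things in the scene. Friction and masses are not known exactly. Their poses are not given: they have to be found in the camera images.
- stand: White-topped riser on four steel legs, fixed to the bench; top 130 mm (x) by 200 mm (y), 130 mm high. Origin under its centre on the bench; z up. Its outward edge is the one on its own -y side (to the robot's right): the board is slid out over that edge, along the stand's -y.
- stand_edge (a point): Middle of the stand's outward edge, at the level of its top, 100 mm from the stand's centre along its -y; axes as the stand's.
- board: Loose blue board 90 (x) by 280 (y) by 10 mm, about 0.36 kg, lying on the stand with 35 to 55 mm over the outward edge. Origin: centre of its underside, z up. From its outer (-y) end, at half its thickness, an 8 mm steel peg stands out 46 mm along -y, level, the last 8 mm bent up so that the tip is 6 mm higher. Near its inner (+y) end stands a black bridge handle.
- board_line (a point): Middle of the 3 mm wide red line across the board, on its underside, 25 mm from the board's origin along its +y, that is 165 mm from its outer end; axes as the board's. In place when it coincides with the stand's outward edge. With the carrier hung the board tips there unless its handle is held down with about 5 N.
- board_handle (a point): Centre of the handle's grip bar: 80 mm long (x), 12 mm thick (y), 20 mm tall, from 32 to 52 mm over the board's underside, on two posts 66 mm apart; 115 mm from the board's origin along +y. Pinch it from above across its 12 mm, between the posts. Axes as the board's.
- peg_seat (a point): Point on the peg's axis 20 mm out from the board's end, where the eye should hang; axes as the board's (peg points along -y).
- carrier: Loose steel sample carrier, about 0.18 kg, 126 mm tall, standing on the bench: a basket 48 (x) by 40 (y) by 26 mm with metal coupons up to 39 mm high; in its middle an upright plate 40 mm wide (x), 8 mm thick (y), with a square eye and a yellow tab on top. Origin: centre of its underside, z up.
- carrier_eye (a point): Centre of the eye, a hole 26 mm wide (x) and 28 mm tall right through the plate along the carrier's y, 78 mm over its underside. When it hangs, the eye's centre lies 10 mm below the peg's axis.
- carrier_tab (a point): Grip point on the yellow tab, 112 mm over the carrier's underside and 34 mm above the eye's centre; the tab is 40 mm wide (x), 8 mm thick (y) and reaches from 92 to 126 mm. Pinch it from above across its 8 mm. Axes as the carrier's.
- dish: Loose clear round dish, 95 mm across, 17 mm high, on the bench where the carrier will hang; origin at the centre of its underside.
- bench_timer: White bench timer standing behind the work, 16 x 66 x 66 mm, a bystander; origin under its centre.
- small_beaker: Small glass beaker, 51 mm across, 58 mm high, a bystander; origin under its centre.
Not all that is in view belongs to the job. Of the things shaped like the carrier, the steel one is meant.

How it is judged:
By the outcome, as a careful person would: the job done as asked, in the order asked, and still so for the second after the job is handed in, while the arm keeps its last pose, push and grip.
It also fails if it takes over 61 s, if anything falls off the work surface, if the arm or the gripper's body presses on something with over 40 N, if the wrist force passes 120 N, or if a joint passes its speed limit or range.

### The arm

A 7-joint arm with a two-finger parallel gripper is mounted at the origin on a cart in front of the work surface, level with it; the furniture and walls round the work are solid. World frame = base frame: x ahead of the robot, y to its left, z up, the work surface at z = 0. Lengths are in m, angles in rad, forces in N, time in s.
With the tool pointing down it reaches from about 0.35 to 0.775 m from the base axis. Payload 3.1 kg.
Tool frame: the origin (TCP) lies between the finger pads; the fingertips stand robot.tip_extent ahead of it and the grasp point (between the pads) lies 2 mm behind it (robot.tip_extent is the distance from the TCP to the fingertips, in m); z points along the fingers, y is the line along which they close (so a half turn about z gives the same grasp; the last joint's range is limited). The gripper opens to 85 mm and grips with 20 to 120 N. Pads are 22 mm wide; open, the fingers measure 114 mm over their backs; the gripper's body (76 mm by 85 mm) begins 54 mm behind the grasp point. The pads swing forward as they close: fully open they stand 13 mm farther back than shut.
Start: joints at [1.161, 0.311, 0.014, 1.512, -0.004, 1.319, -0.027], TCP at [0.198, -0.513, 0.217] pointing down, gripper open.
Joint ranges: [-2.7, 2.7], [-0.3, 1.91], [-1.27, 1.3], [0.12, 2.57], [-1.44, 4.58], [0.2, 2.03], [-3.05, 3.05]. Speed limits (rad/s): [2.79, 2.79, 3.14, 3.14, 3.14, 3.14, 3.14].

### API

Orientations are given as a unit quaternion [x, y, z, w].
In Python, from station import monitor, cams, robot gives the robot as it stands.
- The arm moves only by the shell command python3 -m handwheel 'ROWS' [OPENING] [FORCE]. ROWS is text: rows parted by semicolons, each of 4 numbers parted by spaces: the shift along the tool's x, y, z in cm, then the turn about the tool's z in degrees. In form: x y z twist; .... A call has 1 to 20 rows; each row shifts and turns the commanded pose from where the row before left it, along the tool's axes as they then stand; what a row does not reach is not made up. A row lasts 1/12 s, in which the tool goes at most 41.7 mm and 7.16 degrees, less where a joint would pass 70% of its speed; a pose out of reach is approached as far as the arm can. A call is refused whole if a number of a shift passes 4.17 or a number of a turn 7.16, either way. A call with a gripper value outside its range is refused whole. OPENING is the finger opening in cm, from 0 to 8.54, set as the call begins (- or left out, the last holds). The fingers move at their own pace and stop on an object; FORCE is the grip in N (left out, the last holds). Time passes only in rows, so rows that do not move let the fingers close. It gives the time, the measured TCP pose, the force, the opening and the grip force at its end, in the units of the state.
- monitor.get_state(): the state, without advancing time (a new reading comes with each control period).
- cams.grab_frame(name): name is "scene" or "top" or "wrist"; returns a dict with "color" (400x640x3 uint8, red, green, blue), "depth" (400x640 float32, m along the optical axis (not along the pixel's ray), 0 where there is no reading), "K" (3x3 intrinsics, pixels), "extrinsics" (4x4, takes a point from camera to world coordinates). Camera axes: x right, y down, z forward; pixel columns grow to the right and rows downward; lengths in m; the calibration is good to about 2 mm. A picture is of the moment at which its call begins.
- robot.job_done(): hands the job in; it is judged then, once.
The state is a dict: "clock": time; "q": joint angles; "joint_velocities": joint speeds; "joint_efforts": joint torques, N m; "position": TCP position; "eef_rot": TCP orientation; "ft_force": force on the tool from outside, world axes, zero at the start; "wrist_torque": the same for the moment, N m; "grip_width": opening from 0.0 (shut) to 1.0 (fully open); "gripper_force": force on a finger pad.
Only numpy, scipy, OpenCV 4.12 (cv2) and the standard library are available. Lean on these libraries where they do the work, as an engineer would, in place of code of your own. Each camera call takes 0.05 s, during which the arm holds its last target. There are 200 camera calls.

## Working session

There is one attempt and no reset: what is moved stays moved. The work goes in short steps, Python scripts to look and compute and a shell command to move; the robot and the scene stay as the last step left them, time stands still between calls to the robot, and variables do not carry over. Pictures are saved under pics/ and viewed, at most 10 in all, crops included, and the job is handed in when it is done.

```bash
mkdir -p pics; ls
python3 - <<'E'
from station import monitor,cams,robot
import cv2,numpy as np
s=monitor.get_state();print({k:np.round(v,3) for k,v in s.items()});print(robot.tip_extent)
for n in("scene","top"):
    f=cams.grab_frame(n);np.savez(f"pics/{n}0.npz",**f);cv2.imwrite(f"pics/{n}0.png",f["color"][:,:,::-1]);print(n,f["extrinsics"].round(3).tolist(),f["K"].round(1).tolist())
E
```

```text
pics
{'clock': np.float64(0.0), 'q': array([ 1.161,  0.312,  0.014,  1.513, -0.004,  1.319, -0.027]), 'joint_velocities': array([ 0.002, -0.   ,  0.   , -0.001, -0.003, -0.001,  0.001]), 'joint_efforts': array([ 0.0000e+00, -3.7991e+01,  1.4600e-01, -2.3059e+01,  1.2000e-02,
        1.3000e-02,  0.0000e+00]), 'position': array([ 0.197, -0.512,  0.216]), 'eef_rot': array([ 0.983,  0.183, -0.   , -0.001]), 'ft_force': array([-0.305, -0.379, -0.439]), 'wrist_torque': array([-0.003, -0.009,  0.005]), 'gripper_force': np.float64(0.0), 'grip_width': np.float64(1.002)}
0.017
scene [[-0.843, -0.37, 0.39, 0.231], [-0.537, 0.55, -0.639, 0.513], [0.022, -0.748, -0.663, 0.784], [0.0, 0.0, 0.0, 1.0]] [[403.2, 0.0, 328.8], [0.0, 403.2, 208.1], [0.0, 0.0, 1.0]]
top [[-0.001, -0.982, 0.188, 0.425], [-1.0, 0.001, 0.002, -0.107], [-0.002, -0.188, -0.982, 1.105], [0.0, 0.0, 0.0, 1.0]] [[372.7, 0.0, 318.9], [0.0, 372.7, 199.4], [0.0, 0.0, 1.0]]
```

View pics/scene0.png

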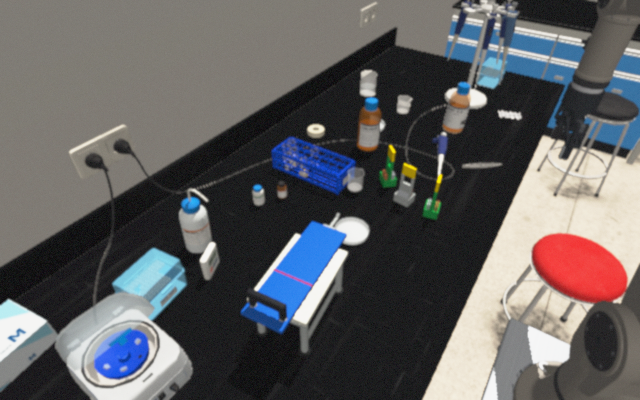

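View pics/top0.png

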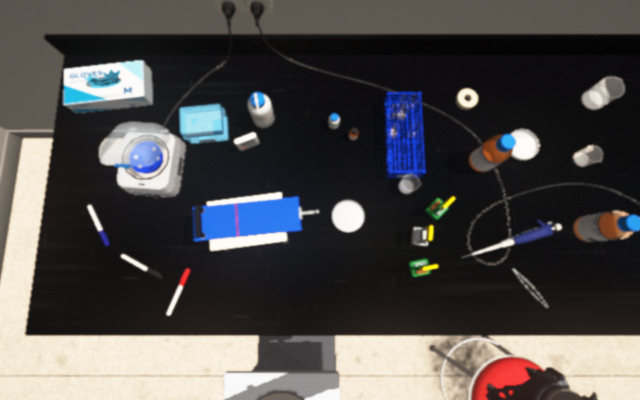

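Three carrier-shaped things: green at scene (388,172), grey steel at (405,187), green at (433,200), which are top (438,208), (422,236) and (420,268). The grey one is the steel carrier, so I'll confirm it in a crop and measure.

```bash
cat > h.py <<'E'
import numpy as np,cv2
from station import monitor,cams,robot
def world(f):
    K,E,d=f["K"],f["extrinsics"],f["depth"]
    v,u=np.mgrid[:d.shape[0],:d.shape[1]]
    P=np.stack([(u-K[0,2])/K[0,0]*d,(v-K[1,2])/K[1,1]*d,d],-1)@E[:3,:3].T+E[:3,3]
    P[d<=0]=np.nan; return P
def proj(f,p):
    E=f["extrinsics"];c=E[:3,:3].T@(np.asarray(p)-E[:3,3]);return (f["K"]@c)[:2]/c[2]
def hsv(f): return cv2.cvtColor(f["color"],cv2.COLOR_RGB2HSV)
def rect(p):
    (c,s,a)=cv2.minAreaRect((p[:,:2]*1000).astype(np.float32));return np.round(c,1),np.round(s,1),round(a,1)
def yawof(q):
    from scipy.spatial.transform import Rotation as R
    return R.from_quat(q).as_matrix()
E
cat > m.py <<'E'
from h import *
fs={n:dict(np.load(f"pics/{n}0.npz")) for n in("scene","top")}
for n,f in fs.items():
    W=world(f);H=hsv(f);x,y,z=W[...,0],W[...,1],W[...,2]
    blue=(H[...,0]>100)&(H[...,0]<125)&(H[...,1]>150)&(z>.125)&(z<.155)&(x>.25)&(x<.6)
    print(n,"blue",blue.sum(),rect(W[blue]),"z",np.nanmedian(z[blue]))
    red=((H[...,0]>140)|(H[...,0]<8))&(H[...,1]>90)&(z>.125)&(z<.155)&(x>.25)&(x<.6)
    print("line",red.sum(),rect(W[red]))
    wh=(H[...,1]<60)&(H[...,2]>120)&(z>.12)&(z<.142)&(x>.25)&(x<.6)&(abs(y-np.nanmedian(y[blue]))<.16)
    print("white",wh.sum(),rect(W[wh]),np.nanmedian(z[wh]))
    hd=(H[...,2]<80)&(z>.165)&(z<.2)&(x>.25)&(x<.6)&(abs(y-np.nanmedian(y[blue]))<.2)
    print("handle",hd.sum(), rect(W[hd]) if hd.sum()>3 else 0,np.nanmedian(z[hd]))
    yl=(H[...,0]>20)&(H[...,0]<35)&(H[...,1]>120)&(z>.06)&(z<.14)
    nl,lab,st,c=cv2.connectedComponentsWithStats(yl.astype(np.uint8))
    for i in range(1,nl):
        if st[i,4]>8: p=W[lab==i];print("yellow",c[i].round(),st[i,4],rect(p),"z",np.nanpercentile(p[:,2],[5,50,95]).round(3))
    gl=(z>.004)&(z<.06)&(H[...,1]<70)&(H[...,2]>110)&(x>.3)&(x<.6)&(y<-.1)&(y>-.3)
    print("dish?",gl.sum(),rect(W[gl]) if gl.sum()>3 else 0,np.nanmedian(z[gl]))
a=fs["scene"]["color"][140:230,360:460];b=fs["top"]["color"][190:285,395:455]
c=np.hstack([cv2.resize(a,(444,400),interpolation=2),cv2.resize(b,(252,400),interpolation=2)])
cv2.imwrite("pics/crop1.png",c[:,:,::-1])
E
python3 m.py
```

```text
scene blue 3862 (array([ 563.6, -328.6]), array([  94.6, 1117. ]), 1.4) z 0.13924258768125575
line 59 (array([556.9, 110.3]), array([84.8,  5.9]), 6.6)
white 1240 (array([550.8,  70.5]), array([117.2, 261.3]), 6.9) 0.129128147180396
handle 334 (array([548.6, 203.1]), array([78.4, 12.1]), 3.7) 0.1799291950660843
yellow [391. 153.] 80 (array([ 607. , -448.4]), array([ 9. , 42.1]), 43.2) z [0.096 0.113 0.126]
yellow [409. 171.] 145 (array([ 524.9, -395. ]), array([11.5, 40.7]), 87.0) z [0.095 0.111 0.125]
yellow [438. 183.] 58 (array([ 436.1, -389.9]), array([ 8., 43.]), 11.7) z [0.096 0.121 0.126]
dish? 487 (array([ 569.8, -188.9]), array([59.9, 97.4]), 2.8) 0.015316220930331359
top blue 2910 (array([ 563.5, -323.9]), array([  92.1, 1105. ]), 1.5) z 0.14012001628589577
line 33 (array([ 536.6, -379.1]), array([993.3,  81.3]), 87.6)
white 868 (array([554.1,  53.4]), array([122.7, 269.2]), 6.7) 0.13030876440176126
handle 163 (array([549.5, 198.9]), array([79.5, 11.3]), 6.8) 0.18130922661448146
yellow [447. 202.] 63 (array([ 605.9, -450.8]), array([ 7.7, 40.8]), 43.6) z [0.103 0.124 0.128]
yellow [429. 233.] 72 (array([ 524.2, -397. ]), array([ 8.6, 40.7]), 82.3) z [0.108 0.124 0.127]
yellow [428. 267.] 64 (array([ 434.8, -390.9]), array([ 7.8, 40. ]), 12.3) z [0.074 0.125 0.127]
dish? 570 (array([ 569.4, -190.2]), array([60.1, 93.3]), 0.3) 0.016417241255812454
```

View pics/crop1.png

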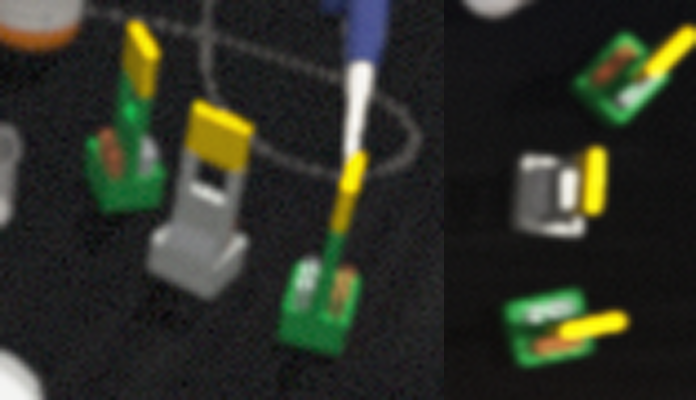

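The crop confirms it: the steel carrier is the grey one in the middle, with the two decoys being green. Next I'll refine the poses.

```bash
cat > m2.py <<'E'
from h import *
def fitline(p):
    vx,vy,x0,y0=cv2.fitLine((p[:,:2]*1000).astype(np.float32),cv2.DIST_HUBER,0,.01,.01).ravel();return np.round([x0,y0,np.degrees(np.arctan(vy/vx)) if abs(vx)>abs(vy) else np.degrees(-np.arctan(vx/vy))],1)
for n in("scene","top"):
    f=dict(np.load(f"pics/{n}0.npz"))
    W=world(f);H=hsv(f);x,y,z=W[...,0],W[...,1],W[...,2]
    box=(x>.4)&(x<.7)&(y>-.15)&(y<.3)
    blue=box&(H[...,0]>100)&(H[...,0]<125)&(H[...,1]>150)&(z>.132)&(z<.148)
    print(n,"blue",blue.sum(),rect(W[blue]))
    red=box&((H[...,0]>130)|(H[...,0]<8))&(H[...,1]>90)&(z>.132)&(z<.148);print("line",red.sum(),rect(W[red]),fitline(W[red]))
    wh=box&(H[...,1]<60)&(H[...,2]>110)&(z>.122)&(z<.138);
    _,lab,st,c=cv2.connectedComponentsWithStats(wh.astype(np.uint8),connectivity=8)
    big=[i for i in range(1,len(st)) if st[i,4]>30]
    wm=np.isin(lab,big);print("stand",wm.sum(),rect(W[wm]),[ (rect(W[lab==i]),) for i in big])
    hd=box&(H[...,2]<80)&(z>.165)&(z<.2);print("handle",rect(W[hd]),fitline(W[hd]))
    br=np.array([(-.118),.993]);
    pg=(z>.122)&(z<.155)&(y<-.03)&(y>-.16)&(x>.5)&(x<.62)&~blue&(H[...,1]<150)
    print("peg",pg.sum(),rect(W[pg]),fitline(W[pg]),np.nanpercentile(z[pg],[10,50,90]))
    yl=(H[...,0]>20)&(H[...,0]<35)&(H[...,1]>120)&(z>.09)&(z<.14)&(abs(x-.524)<.05)&(abs(y+.396)<.025)
    print("tab",rect(W[yl]),fitline(W[yl]),W[yl].mean(0))
    d=(z>.008)&(z<.03)&(abs(x-.58)<.1)&(abs(y+.19)<.1);print("dish",d.sum(),rect(W[d]),cv2.minEnclosingCircle((W[d][:,:2]*1e3).astype(np.float32)))
E
python3 m2.py
```

```text
scene blue 4057 (array([561.1,  87.3]), array([ 90.4, 280. ]), 6.0)
line 91 (array([557.8, 109.6]), array([86.4,  7.5]), 6.1) [557.  109.9   5.7]
stand 1491 (array([555.8,  89.3]), array([130.7, 200.8]), 7.5) [((array([614.1,  83.2]), array([ 16.6, 173.4]), 7.4),), ((array([503.1,  82.6]), array([ 30.1, 201.3]), 5.6),)]
handle (array([548.6, 203.1]), array([78.4, 12.1]), 3.7) [547.5 205.    6. ]
peg 96 (array([555.5, -66.9]), array([50.9, 71.5]), 74.3) [575.3 -75.3  20. ] [0.13510016 0.13833289 0.14129301]
tab (array([ 524.9, -395. ]), array([11.5, 40.7]), 87.0) [ 525.2 -393.6   -7. ] [ 0.5247536  -0.39382617  0.11096514]
dish 638 (array([ 583. , -192.3]), array([87.9, 95.7]), 57.4) ((585.5327758789062, -188.2602996826172), 49.17144012451172)
top blue 3102 (array([560.1,  86.4]), array([ 89.6, 280.1]), 5.8)
line 59 (array([556.9, 110.1]), array([82.2,  5.6]), 5.3) [556.7 110.    6.2]
stand 1152 (array([555.1,  88.9]), array([130.7, 200.1]), 7.6) [((array([611.1,  96.2]), array([ 17.6, 199.6]), 7.5),), ((array([504. ,  82.2]), array([ 28.1, 200.2]), 7.3),)]
handle (array([549.5, 198.9]), array([79.5, 11.3]), 6.8) [547.8 197.6   6.3]
peg 90 (array([570.8, -73.1]), array([51.6, 29.8]), 80.2) [575.9 -73.5   5.8] [0.13604481 0.13895488 0.14305086]
tab (array([ 524.2, -397. ]), array([ 8.6, 40.7]), 82.3) [ 524.4 -395.1   -6.1] [ 0.52392949 -0.39582021  0.12138409]
dish 804 (array([ 585.9, -189.3]), array([93.2, 91.9]), 0.6) ((585.7257690429688, -188.59083557128906), 47.7767219543457)
```

```bash
cat > g.py <<'E'
import sys
from h import *
s=monitor.get_state();R=yawof(s["eef_rot"]);t=np.array(sys.argv[1:4],float)
print("clock",round(s["clock"],2),"pos",s["position"].round(4),"yaw",np.degrees(np.arctan2(R[1,0],R[0,0])).round(2),"tilt",np.degrees(np.arccos(-R[2,2])).round(2),"F",s["ft_force"].round(1),"grip",round(float(s["grip_width"]*8.54),2),round(float(s["gripper_force"]),1))
print("need tool cm",(R.T@(t-s["position"])*100).round(2))
E
python3 -m handwheel '0 0 0 6.9; 0 0 0 6.9; 0 0 0 6.9; 0 0 0 6.9; 0 0 0 0' && python3 g.py .5245 -.3955 .117
```

```text
clock: 0.52
position: [0.1976, -0.5128, 0.2165]
eef_rot: [0.998, -0.058, -0.0, -0.001]
ft_force: [-0.5, -0.0, -0.5]
grip_width: 0.998
gripper_force: 0.0
clock 0.52 pos [ 0.1976 -0.5128  0.2165] yaw -6.63 tilt 0.08 F [-0.5 -0.  -0.5] grip 8.53 0.0
need tool cm [ 31.12 -15.41   9.94]
```

```bash
python3 -m handwheel '2.6 -1.28 0 0; 2.6 -1.28 0 0; 2.6 -1.28 0 0; 2.6 -1.28 0 0; 2.6 -1.28 0 0; 2.6 -1.28 0 0; 2.6 -1.28 0 0; 2.6 -1.28 0 0; 2.6 -1.28 0 0; 2.6 -1.28 0 0; 2.6 -1.28 0 0; 2.5 -1.3 0 0; 0 0 0 0; 0 0 0 0; 0 0 0 0' 4 && python3 g.py .5245 -.3955 .117
python3 - <<'E'
from h import *
f=cams.grab_frame("wrist");np.savez("pics/w1.npz",**f);cv2.imwrite("pics/w1.png",f["color"][:,:,::-1])
W=world(f);H=hsv(f);x,y,z=W[...,0],W[...,1],W[...,2]
yl=(H[...,0]>20)&(H[...,0]<35)&(H[...,1]>120)&(z>.115)&(z<.14)&(abs(x-.524)<.04)&(abs(y+.396)<.025)
print(yl.sum(),rect(W[yl]) if yl.sum() else 0,np.nanmedian(z[yl]))
E
```

```text
clock: 1.77
position: [0.5234, -0.3962, 0.2164]
eef_rot: [0.998, -0.056, -0.001, 0.0]
ft_force: [-0.3, 0.3, 0.3]
grip_width: 0.47
gripper_force: 0.0
clock 1.77 pos [ 0.5234 -0.3962  0.2164] yaw -6.44 tilt 0.11 F [-0.3  0.3  0.3] grip 4.01 0.0
need tool cm [ 0.12 -0.08  9.94]
505 (array([ 526.2, -398.1]), array([ 7.2, 39.9]), 83.5) 0.1258197725466994
```

View pics/w1.png

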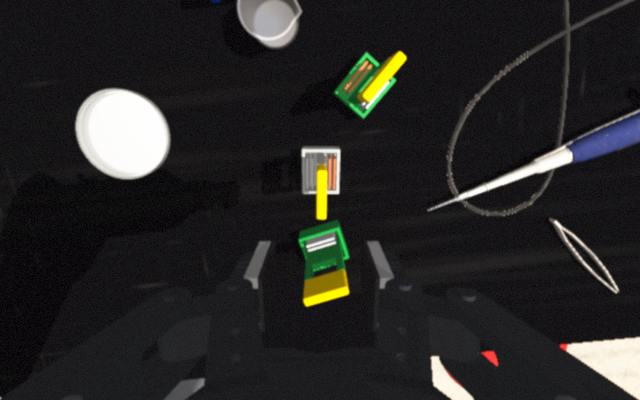

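The wrist view shows the steel tab at (322,192) between the finger planes. The green decoy at (325,290) is nearer the robot, and the measured positions agree to 2 mm. Going down to grip.

```bash
python3 -m handwheel '0.2 0.05 2 0; 0 0 2 0; 0 0 2 0; 0 0 2 0; 0 0 1.9 0; 0 0 0 0; 0 0 0 0; 0 0 0 0' && python3 g.py .5255 -.397 .117 && python3 -m handwheel '0 0 0 0; 0 0 0 0; 0 0 0 0; 0 0 0 0; 0 0 0 0; 0 0 0 0; 0 0 0 0; 0 0 0 0' 0 50 && python3 g.py .5255 -.397 .117
```

```text
clock: 2.48
position: [0.5261, -0.3978, 0.1197]
eef_rot: [0.998, -0.057, 0.001, 0.001]
ft_force: [0.4, -0.6, -0.3]
grip_width: 0.466
gripper_force: 0.0
clock 2.48 pos [ 0.5261 -0.3978  0.1197] yaw -6.59 tilt 0.13 F [ 0.4 -0.6 -0.3] grip 3.98 0.0
need tool cm [-0.06 -0.08  0.27]
clock: 3.15
position: [0.5262, -0.3964, 0.118]
eef_rot: [0.998, -0.057, -0.0, -0.0]
ft_force: [0.2, 0.6, 0.2]
grip_width: 0.002
gripper_force: 0.0
clock 3.15 pos [ 0.5262 -0.3964  0.118 ] yaw -6.52 tilt 0.01 F [0.2 0.6 0.2] grip 0.01 0.0
need tool cm [-0.06  0.07  0.1 ]
```

The fingers closed to 0 without catching the tab, so I'll look.

Run:
```python
from h import *
a=cams.grab_frame("scene");b=cams.grab_frame("wrist")
W=world(a);H=hsv(a)
yl=(H[...,0]>20)&(H[...,0]<35)&(H[...,1]>120)&(W[...,2]>.05)&(W[...,2]<.14)
_,lab,st,c=cv2.connectedComponentsWithStats(yl.astype(np.uint8))
for i in range(1,len(st)):
    if st[i,4]>8:print(c[i].round(),st[i,4],rect(W[lab==i]),np.nanpercentile(W[lab==i][:,2],[5,95]))
print(proj(b,[.5262,-.3964,.101]),proj(a,[.5262,-.3964,.101]))
i=np.hstack([cv2.resize(a["color"][90:240,340:490],(400,400),interpolation=2),cv2.resize(b["color"][:,120:520],(400,400))])
cv2.imwrite("pics/c2.png",i[:,:,::-1])
```

```text
[391. 153.] 80 (array([ 606.2, -447.9]), array([ 9.7, 42.3]), 42.8) [0.0944153  0.12532439]
[408. 171.] 148 (array([ 526.3, -390.2]), array([17.5, 41. ]), 85.0) [0.09480759 0.12621739]
[438. 183.] 58 (array([ 435.8, -388.7]), array([ 7.9, 41. ]), 11.7) [0.09574947 0.12589071]
[319.9787122  233.56205388] [407.90202089 173.3415582 ]
```

View pics/c2.png

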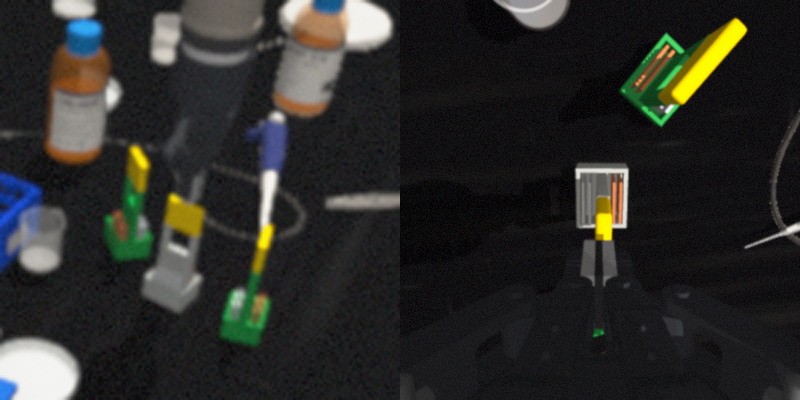

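Run:
```python
from h import *
b=cams.grab_frame("wrist");W=world(b);np.savez("pics/w2.npz",**b)
E=b["extrinsics"];print("cam",E[:3,3].round(3),"look",E[:3,2].round(2))
for r in range(190,330,10):
    print(r,[(W[r,c]*1000).round().tolist() for c in (310,323)])
a=cams.grab_frame("scene");W=world(a)
for u,v in((412,160),(414,155),(413,150),(410,140),(415,145),(412,175)):print(u,v,(W[v,u]*1000).round().tolist(),a["color"][v,u])
t=cams.grab_frame("top");W=world(t);m=(abs(W[...,0]-.52)<.06)&(abs(W[...,1]+.396)<.05)&(W[...,2]>.13)&(W[...,2]<.3);print(m.sum(), rect(W[m]) if m.sum() else 0)
```

```text
cam [ 0.594 -0.403  0.275] look [-0.27  0.03 -0.96]
190 [[537.0, -391.0, 39.0], [546.0, -401.0, 78.0]]
200 [[530.0, -390.0, 40.0], [546.0, -400.0, 102.0]]
210 [[522.0, -389.0, 39.0], [546.0, -400.0, 120.0]]
220 [[514.0, -388.0, 40.0], [543.0, -400.0, 127.0]]
230 [[491.0, -384.0, 1.0], [538.0, -399.0, 126.0]]
240 [[537.0, -393.0, 137.0], [537.0, -399.0, 136.0]]
250 [[537.0, -393.0, 147.0], [537.0, -399.0, 147.0]]
260 [[537.0, -393.0, 157.0], [537.0, -399.0, 156.0]]
270 [[538.0, -394.0, 166.0], [537.0, -398.0, 165.0]]
280 [[538.0, -394.0, 174.0], [536.0, -398.0, 170.0]]
290 [[538.0, -394.0, 181.0], [532.0, -398.0, 171.0]]
300 [[537.0, -394.0, 185.0], [529.0, -397.0, 172.0]]
310 [[531.0, -393.0, 180.0], [525.0, -397.0, 173.0]]
320 [[527.0, -393.0, 180.0], [522.0, -397.0, 174.0]]
412 160 [519.0, -387.0, 155.0] [84 86 88]
414 155 [516.0, -386.0, 173.0] [63 62 64]
413 150 [519.0, -379.0, 192.0] [41 41 44]
410 140 [523.0, -353.0, 235.0] [46 46 45]
415 145 [516.0, -378.0, 209.0] [34 38 40]
412 175 [512.0, -390.0, 105.0] [161 135  10]
308 (array([ 516.6, -374. ]), array([68.1, 43.6]), 28.2)
```

Run:
```python
from h import *
for n,p in(("w1",(.5234,-.3962,.2164)),("w2",(.5262,-.3964,.118))):
    b=dict(np.load(f"pics/{n}.npz"));W=world(b)-np.array(p);d=b["depth"]
    m=(abs(W[...,0])<.016)&(abs(W[...,1])<.06)&(W[...,2]>(-.05 if n=="w1" else .012))&(W[...,2]<.1)
    q=W[m];print(n,m.sum(),"finger z rel TCP",np.percentile(q[:,2],[0,1,3,10,50]).round(4),"min-z pts",(q[np.argsort(q[:,2])[:6]]*1e3).round().tolist())
    E=b["extrinsics"];print("cam rel",(E[:3,3]-p).round(4))
print(robot.tip_extent)
```

```text
w1 30810 finger z rel TCP [0.0152 0.0232 0.0308 0.0511 0.0796] min-z pts [[0.0, 21.0, 15.0], [1.0, 21.0, 15.0], [2.0, 21.0, 15.0], [10.0, 20.0, 16.0], [-4.0, -19.0, 16.0], [-2.0, -19.0, 16.0]]
cam rel [ 0.0682 -0.0067  0.1569]
w2 30221 finger z rel TCP [0.0175 0.0255 0.0349 0.0585 0.0822] min-z pts [[11.0, 3.0, 18.0], [10.0, -4.0, 18.0], [11.0, 5.0, 18.0], [10.0, -2.0, 18.0], [11.0, 3.0, 18.0], [10.0, -5.0, 18.0]]
cam rel [ 0.0678 -0.0069  0.157 ]
0.017
```

The wrist depth shows the fingertips about 15 mm above the reported TCP rather than 17 mm below. They closed just over the tab, at z 0.132. I'll open, go down by the measured amount and grip again. The space below is clear down to the coupons at 39 mm.

```bash
python3 -m handwheel '0 0 0 0; 0 0 0 0; 0 0 0 0; 0 0 0 0; 0 0 0 0; 0 0 0 0' 4 && python3 -m handwheel '0 0.1 1.1 0; 0 0 1.1 0; 0 0 1.1 0; 0 0 0 0; 0 0 0 0' && python3 -m handwheel '0 0 0 0; 0 0 0 0; 0 0 0 0; 0 0 0 0; 0 0 0 0; 0 0 0 0; 0 0 0 0; 0 0 0 0' 0 60 && python3 g.py .5255 -.397 .085
python3 - <<'E'
from h import *
b=cams.grab_frame("wrist");np.savez("pics/w3.npz",**b);W=world(b)*1000
for r in range(200,300,10): print(r,[W[r,c].round().tolist() for c in (306,322,334)])
E
```

```text
clock: 3.9
position: [0.5262, -0.3965, 0.1181]
eef_rot: [0.998, -0.057, -0.0, 0.0]
ft_force: [-0.6, -0.1, -0.7]
grip_width: 0.468
gripper_force: 0.0
clock: 4.32
position: [0.5249, -0.3966, 0.083]
eef_rot: [0.998, -0.057, -0.002, -0.001]
ft_force: [0.4, -0.0, -0.1]
grip_width: 0.47
gripper_force: 0.0
clock: 4.98
position: [0.5265, -0.398, 0.0858]
eef_rot: [0.998, -0.057, 0.001, 0.001]
ft_force: [1.2, 0.0, 3.1]
grip_width: 0.081
gripper_force: 60.5
clock 4.98 pos [ 0.5265 -0.398   0.0858] yaw -6.53 tilt 0.1 F [1.2 0.  3.1] grip 0.69 60.5
need tool cm [-0.11 -0.09  0.08]
200 [[539.0, -391.0, 41.0], [545.0, -401.0, 67.0], [537.0, -408.0, 39.0]]
210 [[533.0, -390.0, 40.0], [546.0, -401.0, 86.0], [530.0, -408.0, 38.0]]
220 [[526.0, -389.0, 40.0], [546.0, -401.0, 101.0], [511.0, -407.0, 3.0]]
230 [[519.0, -388.0, 40.0], [546.0, -401.0, 115.0], [504.0, -407.0, 6.0]]
240 [[538.0, -393.0, 105.0], [546.0, -401.0, 125.0], [537.0, -405.0, 105.0]]
250 [[538.0, -393.0, 116.0], [542.0, -400.0, 125.0], [537.0, -405.0, 116.0]]
260 [[538.0, -393.0, 125.0], [538.0, -400.0, 126.0], [537.0, -404.0, 125.0]]
270 [[538.0, -394.0, 134.0], [533.0, -399.0, 125.0], [537.0, -404.0, 134.0]]
280 [[nan, nan, nan], [529.0, -399.0, 126.0], [534.0, -404.0, 136.0]]
290 [[532.0, -393.0, 137.0], [524.0, -398.0, 125.0], [532.0, -403.0, 140.0]]
```

Gripped: 0.7 cm opening, 60 N. Lift and turn to the board's yaw.

```bash
python3 -m handwheel '0 0 -1 0; 0 0 -1.5 0; 0 0 -2 0; 0 0 -1.5 0; 0 0 0 -6.2; 0 0 0 -6.2; 0 0 0 0; 0 0 0 0; 0 0 0 0' && python3 g.py .5835 -.140 .146
```

```text
clock: 5.78
position: [0.5256, -0.397, 0.1444]
eef_rot: [0.999, 0.05, -0.001, -0.001]
ft_force: [-0.2, -0.4, -2.8]
grip_width: 0.081
gripper_force: 59.9
clock 5.78 pos [ 0.5256 -0.397   0.1444] yaw 5.75 tilt 0.11 F [-0.2 -0.4 -2.8] grip 0.69 59.9
need tool cm [  8.34 -24.99  -0.13]
```

```bash
python3 -m handwheel '0.8 -1.5 -0.1 0; 0.9 -2.5 0 0; 0.9 -2.7 0 0; 0.9 -2.7 0 0; 0.9 -2.7 0 0; 0.9 -2.7 0 0; 0.9 -2.7 0 0; 0.9 -2.7 0 0; 0.6 -2.4 0 0; 0.5 -1.6 0 0; 0.1 -0.8 0 0; 0 0 0 0; 0 0 0 0; 0 0 0 0; 0 0 0 0' && python3 g.py .5835 -.140 .146
python3 - <<'E'
from h import *
u=np.array([.103,-.995])
for n in("wrist","top","scene"):
    f=cams.grab_frame(n);np.savez(f"pics/{n}4.npz",**f);W=world(f);H=hsv(f);x,y,z=W[...,0],W[...,1],W[...,2]
    s=(x-.575)*u[0]+(y+.0524)*u[1];l=(x-.575)*.995+(y+.0524)*.103
    p=(s>.006)&(s<.05)&(abs(l)<.02)&(z>.125)&(z<.152)
    print(n,"peg",p.sum(), p.sum() and ("lat",np.nanmedian(l[p]).round(4),"ztop",np.nanpercentile(z[p],[50,90]).round(4),"smax",np.nanmax(s[p]).round(4)))
    t=(H[...,0]>20)&(H[...,0]<35)&(H[...,1]>120)&(z>.13)&(z<.21)&(s>.04)
    print(" tab",t.sum(),t.sum() and (rect(W[t]),"s,l",np.nanmean(s[t]).round(4),np.nanmedian(l[t]).round(4),"z",np.nanpercentile(z[t],[2,98]).round(4)))
    bl=(H[...,0]>100)&(H[...,0]<125)&(H[...,1]>150)&(z>.132)&(z<.148)&(x>.4)&(x<.7)&(y>-.15)&(y<.3);print(" board",rect(W[bl]) if bl.sum()>9 else 0)
a=dict(np.load("pics/scene4.npz"))["color"][170:290,260:400];b=dict(np.load("pics/wrist4.npz"))["color"]
i=np.hstack([cv2.resize(a,(467,400),interpolation=2),cv2.resize(b[:,150:480],(330,400))]);cv2.imwrite("pics/c4.png",i[:,:,::-1])
E
```

```text
clock: 7.03
position: [0.5825, -0.1431, 0.146]
eef_rot: [0.999, 0.049, -0.0, 0.001]
ft_force: [0.5, 0.8, -1.4]
grip_width: 0.085
gripper_force: 60.0
clock 7.03 pos [ 0.5825 -0.1431  0.146 ] yaw 5.65 tilt 0.1 F [ 0.5  0.8 -1.4] grip 0.72 60.0
need tool cm [ 0.14 -0.3  -0.01]
wrist peg 1255 ('lat', np.float64(0.0024), 'ztop', array([0.1386, 0.143 ]), 'smax', np.float64(0.0499))
 tab 2195 ((array([ 582.4, -141.8]), array([40.3,  9.5]), 3.2), 's,l', np.float64(0.0901), np.float64(0.0054), 'z', array([0.1591, 0.197 ]))
 board (array([572.5,  -8.6]), array([90. , 92.3]), 4.7)
top peg 22 ('lat', np.float64(-0.001), 'ztop', array([0.1372, 0.1404]), 'smax', np.float64(0.0244))
 tab 2 ((array([ 603. , -449.3]), array([23.3,  0. ]), 124.8), 's,l', np.float64(0.3978), np.float64(-0.013), 'z', array([0.1307, 0.1315]))
 board (array([560. ,  86.4]), array([ 89.8, 280. ]), 5.9)
scene peg 50 ('lat', np.float64(-0.0006), 'ztop', array([0.1379, 0.1429]), 'smax', np.float64(0.0494))
 tab 80 ((array([ 575.2, -131.7]), array([35.7, 37. ]), 36.5), 's,l', np.float64(0.0842), np.float64(-0.015), 'z', array([0.1541, 0.1864]))
 board (array([560.8,  86.7]), array([ 91.4, 281.2]), 5.6)
```

View pics/c4.png

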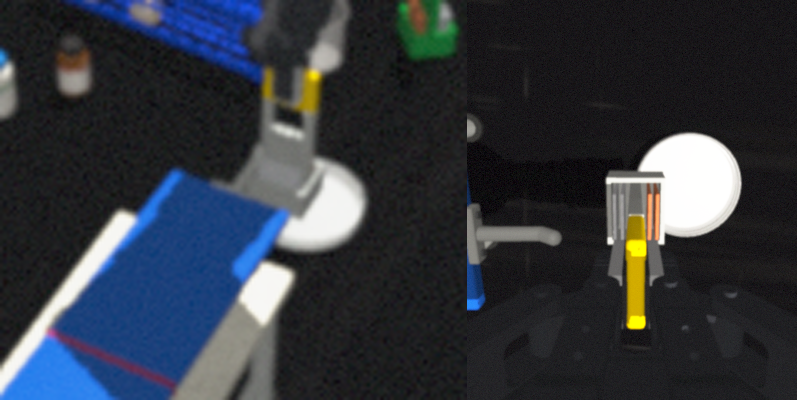

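The right half (wrist) shows the peg at (500,236) left of the held carrier, with the carrier about 2 mm low in x. The left half (scene) shows the eye open towards the peg. I'll correct by 2 mm and thread the eye slowly.

```bash
python3 -m handwheel '0.2 0 0 0; 0 -1 0 0; 0 -1 0 0; 0 -1 0 0; 0 -1 0 0; 0 -0.5 0 0; 0 0 0 0; 0 0 0 0' && python3 -m handwheel '0 -0.5 0 0; 0 -0.5 0 0; 0 -0.5 0 0; 0 -0.5 0 0; 0 -0.5 0 0; 0 0 0 0; 0 0 0 0; 0 0 0 0' && python3 g.py .577 -.0723 .133
python3 - <<'E'
from h import *
f=cams.grab_frame("wrist");np.savez("pics/w5.npz",**f);W=world(f);H=hsv(f);x,y,z=W[...,0],W[...,1],W[...,2]
s=(x-.575)*.103-(y+.0524)*.995;l=(x-.575)*.995+(y+.0524)*.103
t=(H[...,0]>20)&(H[...,0]<35)&(H[...,1]>120)&(z>.178)&(z<.192)&(abs(s-.02)<.04);print(rect(W[t]),"s,l",np.nanmedian(s[t]),np.nanmedian(l[t]))
g=cams.grab_frame("scene")
i=np.hstack([cv2.resize(g["color"][190:270,280:390],(440,400),interpolation=2),cv2.resize(f["color"][:,150:480],(330,400))]);cv2.imwrite("pics/c5.png",i[:,:,::-1])
E
```

```text
clock: 7.85
position: [0.5805, -0.0947, 0.1462]
eef_rot: [0.999, 0.052, 0.0, 0.0]
ft_force: [0.3, -0.8, -1.8]
grip_width: 0.077
gripper_force: 60.0
clock: 8.52
position: [0.5779, -0.0708, 0.1461]
eef_rot: [0.999, 0.051, 0.0, 0.0]
ft_force: [0.2, -0.8, -2.9]
grip_width: 0.083
gripper_force: 60.0
clock 8.52 pos [ 0.5779 -0.0708  0.1461] yaw 5.87 tilt 0.03 F [ 0.2 -0.8 -2.9] grip 0.71 60.0
need tool cm [-0.1   0.14  1.31]
(array([578.4, -74.9]), array([40.3, 18.2]), 7.4) s,l 0.017881822232538598 0.004592467134869759
```

View pics/c5.png

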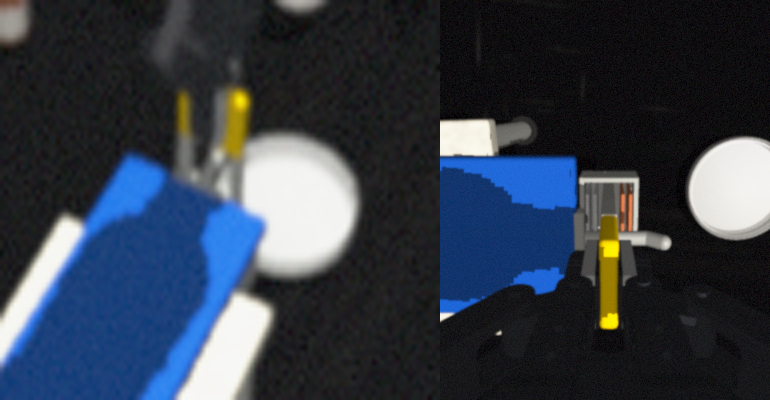

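The wrist view shows the peg through the eye: it is visible left of the plate at (582,240) and its bent tip right of it at (668,242). Now lower onto it.

```bash
python3 -m handwheel '-0.05 0.15 0.3 0; 0 0 0.3 0; 0 0 0.3 0; 0 0 0.2 0; 0 0 0 0; 0 0 0 0; 0 0 0 0' && python3 -m handwheel '0 0 0.1 0; 0 0 0.1 0; 0 0 0 0; 0 0 0 0; 0 0 0 0' && python3 g.py .577 -.0723 .133
```

```text
clock: 9.2
position: [0.5776, -0.072, 0.1351]
eef_rot: [0.999, 0.051, 0.0, 0.0]
ft_force: [0.0, 0.2, -0.1]
grip_width: 0.081
gripper_force: 60.0
clock: 9.62
position: [0.5775, -0.072, 0.1331]
eef_rot: [0.999, 0.051, 0.0, 0.0]
ft_force: [0.1, 0.4, -1.6]
grip_width: 0.078
gripper_force: 60.0
clock 9.62 pos [ 0.5775 -0.072   0.1331] yaw 5.88 tilt 0.01 F [ 0.1  0.4 -1.6] grip 0.67 60.0
need tool cm [-0.06  0.02  0.01]
```

```bash
for i in 1; do python3 -m handwheel '0 0 0.1 0; 0 0 0 0; 0 0 0 0; 0 0 0 0'; done | sed -n '2p;4p'; python3 -m handwheel '0 0 0.1 0; 0 0 0 0; 0 0 0 0; 0 0 0 0' | sed -n '2p;4p'
```

```text
position: [0.5778, -0.072, 0.1326]
ft_force: [-1.3, 1.2, 1.9]
position: [0.5778, -0.0721, 0.1317]
ft_force: [-1.0, -0.0, 4.4]
```

Contact is made: +4 N, up from about -2 N. Release part-way, then rise.

```bash
python3 -m handwheel '0 0 -0.1 0; 0 0 0 0; 0 0 0 0; 0 0 0 0; 0 0 0 0' 1.5 && python3 -m handwheel '0 0 -0.5 0; 0 0 -1 0; 0 0 -1.5 0; 0 0 -2 0; 0 0 -2 0; 0 0 0 0; 0 0 0 0; 0 0 0 0' && python3 g.py .577 -.0723 .2
python3 - <<'E'
from h import *
f=cams.grab_frame("wrist");g=cams.grab_frame("scene");W=world(f);H=hsv(f);x,y,z=W[...,0],W[...,1],W[...,2]
s=(x-.575)*.103-(y+.0524)*.995;l=(x-.575)*.995+(y+.0524)*.103
t=(H[...,0]>20)&(H[...,0]<35)&(H[...,1]>120)&(z>.15)&(z<.192)&(abs(s-.02)<.04);print(rect(W[t]),"s,l",np.nanmedian(s[t]),np.nanmedian(l[t]),"ztop",np.nanpercentile(z[t],[50,95]))
for n,F in(("top",cams.grab_frame("top")),("scene",g)):
    W=world(F);H=hsv(F);x,y,z=W[...,0],W[...,1],W[...,2]
    bl=(H[...,0]>100)&(H[...,0]<125)&(H[...,1]>150)&(z>.132)&(z<.148)&(x>.4)&(x<.7)&(y>-.15)&(y<.3);print(n,"board",rect(W[bl]))
i=np.hstack([cv2.resize(g["color"][190:270,280:390],(440,400),interpolation=2),cv2.resize(f["color"][:,150:480],(330,400))]);cv2.imwrite("pics/c6.png",i[:,:,::-1])
E
```

```text
clock: 10.7
position: [0.5773, -0.072, 0.1316]
eef_rot: [0.999, 0.051, -0.0, -0.0]
ft_force: [0.1, -0.5, 0.5]
grip_width: 0.178
gripper_force: 0.0
clock: 11.37
position: [0.5773, -0.072, 0.202]
eef_rot: [0.999, 0.051, -0.0, 0.0]
ft_force: [0.1, -0.4, -0.6]
grip_width: 0.179
gripper_force: 0.0
clock 11.37 pos [ 0.5773 -0.072   0.202 ] yaw 5.88 tilt 0.01 F [ 0.1 -0.4 -0.6] grip 1.53 0.0
need tool cm [-0.03  0.03  0.2 ]
(array([577.5, -71.1]), array([39.7,  8. ]), 6.1) s,l 0.019188285442316478 0.004361430539122919 ztop [0.17263057 0.17388426]
top board (array([555.1, 135.1]), array([ 89.6, 181.3]), 5.8)
scene board (array([560.6,  86.6]), array([ 90. , 281.7]), 6.1)
```

View pics/c6.png

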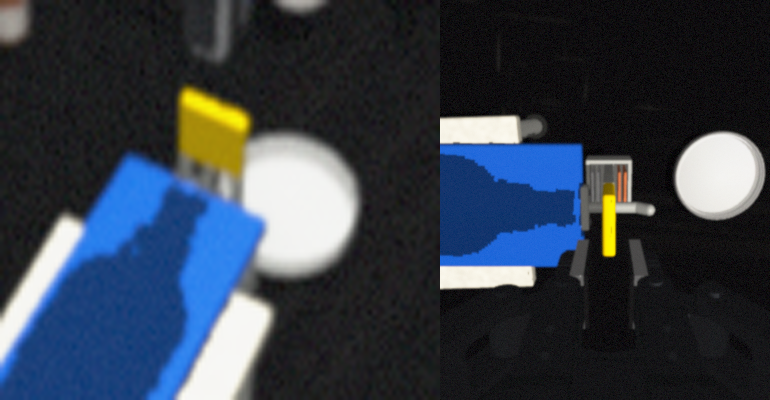

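The carrier hangs freely at about 19 mm on the peg. The tab top is at z 0.173 as predicted, and the board hasn't moved. On to the handle.

```bash
python3 g.py .5490 .2010 .2; python3 -m handwheel '0 -1.5 0 0; 0 -2.5 0 0; 0 -2.7 0 0; 0 -2.7 0 0; 0 -2.7 0 0; 0 -2.7 0 0; 0 -2.7 0 0; 0 -2.7 0 0; 0 -2.7 0 0; 0 -2.5 0 0; 0 -1.5 0 0; 0 -0.5 0 0; 0 0 0 0; 0 0 0 0; 0 0 0 0' 4 && python3 g.py .5490 .2010 .137;python3 - <<'E'
from h import *
f=cams.grab_frame("wrist");W=world(f);H=hsv(f);x,y,z=W[...,0],W[...,1],W[...,2]
h=(z>.172)&(z<.192)&(abs(x-.549)<.07)&(abs(y-.201)<.03)&(H[...,2]<90);print(h.sum(),rect(W[h]),np.nanmedian(z[h]))
E
```

```text
clock 11.52 pos [ 0.5767 -0.072   0.2009] yaw 5.88 tilt 0.14 F [-0.2 -0.3 -0.2] grip 1.52 0.0
need tool cm [  0.04 -27.44   0.1 ]
clock: 12.77
position: [0.55, 0.198, 0.2017]
eef_rot: [0.999, 0.05, -0.0, 0.001]
ft_force: [0.3, 0.2, 0.7]
grip_width: 0.465
gripper_force: 0.0
clock 12.77 pos [0.55   0.198  0.2017] yaw 5.7 tilt 0.11 F [0.3 0.2 0.7] grip 3.97 0.0
need tool cm [-0.07 -0.32  6.47]
2579 (array([550.5, 200.9]), array([79.5, 11.6]), 5.9) 0.18176846205617223
```

```bash
python3 -m handwheel '0 -0.25 1 0; 0 0 1.5 0; 0 0 1.5 0; 0 0 1.5 0; 0 0 0.9 0; 0 0 0 0; 0 0 0 0; 0 0 0 0' && python3 g.py .5490 .2010 .137 && python3 -m handwheel '0 0 0 0; 0 0 0 0; 0 0 0 0; 0 0 0 0; 0 0 0 0; 0 0 0 0; 0 0 0 0; 0 0 0 0' 0 90 && python3 g.py .5490 .2010 .137;python3 - <<'E'
from h import *
for n in("scene",):
    F=cams.grab_frame(n);W=world(F);H=hsv(F);x,y,z=W[...,0],W[...,1],W[...,2]
    bl=(H[...,0]>100)&(H[...,0]<125)&(H[...,1]>150)&(z>.130)&(z<.150)&(x>.4)&(x<.7)&(y>-.15)&(y<.3);print(n,"board",rect(W[bl]))
    A=W[bl];c=np.linalg.lstsq(np.c_[A[:,:2]-[.5606,.0867],np.ones(len(A))],A[:,2],rcond=None)[0];print("plane",c.round(4))
E
```

```text
clock: 13.48
position: [0.5499, 0.2031, 0.1389]
eef_rot: [0.999, 0.051, 0.001, -0.0]
ft_force: [-0.5, -0.7, 0.3]
grip_width: 0.466
gripper_force: 0.0
clock 13.48 pos [0.5499 0.2031 0.1389] yaw 5.85 tilt 0.09 F [-0.5 -0.7  0.3] grip 3.98 0.0
need tool cm [-0.11  0.2   0.19]
clock: 14.15
position: [0.5503, 0.2022, 0.1395]
eef_rot: [0.999, 0.051, 0.001, 0.0]
ft_force: [-0.3, -2.6, 6.1]
grip_width: 0.124
gripper_force: 88.8
clock 14.15 pos [0.5503 0.2022 0.1395] yaw 5.82 tilt 0.15 F [-0.3 -2.6  6.1] grip 1.06 88.8
need tool cm [-0.14  0.1   0.25]
scene board (array([560.8,  89.5]), array([ 90.5, 281.4]), 6.1)
plane [-0.0006 -0.0016  0.1392]
```

The handle is held, with about 6 N downward and the board flat. Slide out along the stand's -y, which is +y in the tool with about 3% of +x.

```bash
python3 -m handwheel '0 0.1 0 0; 0 0.2 0 0; 0.01 0.3 0 0; 0.01 0.4 0 0; 0.01 0.4 0 0; 0.01 0.4 0 0; 0.01 0.4 0 0; 0.01 0.4 0 0; 0.01 0.4 0 0; 0.01 0.4 0 0; 0.01 0.4 0 0; 0.01 0.4 0 0; 0.01 0.4 0 0; 0.01 0.4 0 0; 0.02 0.3 0 0; 0.01 0.2 0 0; 0 0.1 0 0; 0 0 0 0; 0 0 0 0' && python3 g.py .5660 .079 .139
cat > b.py <<'E'
from h import *
e=np.array([.5686,-.010]);yd=np.array([-.1314,.9913])
for n in("scene","top","wrist"):
    F=cams.grab_frame(n);np.savez(f"pics/{n}9.npz",**F);W=world(F);H=hsv(F);x,y,z=W[...,0],W[...,1],W[...,2]
    box=(x>.4)&(x<.72)&(y>-.3)&(y<.3)
    bl=box&(H[...,0]>100)&(H[...,0]<125)&(H[...,1]>150)&(z>.120)&(z<.160)
    A=W[bl];r=rect(A);c=np.linalg.lstsq(np.c_[A[:,:2]-[.57,.0],np.ones(len(A))],A[:,2],rcond=None)[0]
    print(n,"board",r,"slopes,z",c.round(4))
    red=box&((H[...,0]>130)|(H[...,0]<8))&(H[...,1]>90)&(z>.125)&(z<.155)
    if red.sum()>15: m=np.median(W[red][:,:2],0);print("  line",red.sum(),m.round(4),"to edge mm",((m-e)@yd*1e3).round(1))
    yl=box&(H[...,0]>20)&(H[...,0]<35)&(H[...,1]>120)&(z>.13)&(z<.2)
    if yl.sum()>5: print("  tab",W[yl].mean(0).round(4),rect(W[yl]))
    d=(z>.008)&(z<.03)&(abs(x-.586)<.07)&(abs(y+.189)<.07);print("  dish",d.sum(),rect(W[d]) if d.sum()>20 else 0)
E
python3 b.py
```

```text
clock: 15.78
position: [0.5566, 0.1516, 0.1394]
eef_rot: [0.999, 0.053, 0.001, -0.003]
ft_force: [-0.7, 4.2, 5.1]
grip_width: 0.122
gripper_force: 88.9
clock 15.78 pos [0.5566 0.1516 0.1394] yaw 6.06 tilt 0.33 F [-0.7  4.2  5.1] grip 1.04 88.9
need tool cm [0.17 7.32 0.01]
scene board (array([568.2,  31.7]), array([ 90.1, 293.4]), 6.3) slopes,z [-0.0008  0.0017  0.1392]
  line 60 [0.5522 0.0605] to edge mm 72.0
  tab [ 0.5824 -0.1153  0.1588] (array([ 583.4, -115.9]), array([39.8, 10.7]), 6.6)
  dish 382 (array([ 570.3, -195.3]), array([57.6, 97.7]), 27.2)
top board (array([567.2,  35.1]), array([ 90.4, 273.7]), 6.0) slopes,z [-0.0014  0.0011  0.14  ]
  line 55 [0.5607 0.0617] to edge mm 72.1
  tab [ 0.5814 -0.1186  0.1681] (array([ 581.7, -119.4]), array([38.1,  9.3]), 6.1)
  dish 799 (array([ 585.8, -189.4]), array([92. , 92.8]), 89.2)
wrist board (array([564.8,  76.9]), array([ 89.5, 200.7]), 6.0) slopes,z [-1.700e-03  1.000e-04  1.401e-01]
  line 1150 [0.5735 0.0637] to edge mm 72.5
  tab [0.5674 0.1545 0.1796] (array([570.2, 154.5]), array([31.2, 44.2]), 56.4)
  dish 0 0
```

```bash
python3 -m handwheel '0 0.1 0 0; 0 0.2 0 0; 0.01 0.3 0 0; 0.01 0.4 0 0; 0.01 0.4 0 0; 0.01 0.4 0 0; 0.01 0.4 0.01 0; 0.01 0.4 0 0; 0.02 0.4 0.01 0; 0.01 0.4 0 0; 0.01 0.4 0.01 0; 0.01 0.4 0 0; 0.02 0.4 0.01 0; 0.01 0.4 0 0; 0.01 0.4 0.01 0; 0.02 0.4 0 0; 0.01 0.3 0 0; 0.01 0.2 0 0; 0 0.1 0 0' && python3 -m handwheel '0 0 0 0; 0 0 0 0; 0 0 0 0; 0 0 0 0; 0 0 0 0; 0 0 0 0' >/dev/null && python3 g.py .5660 .079 .139; python3 b.py
```

```text
clock: 17.52
position: [0.5656, 0.0895, 0.1397]
eef_rot: [0.999, 0.053, 0.002, -0.004]
ft_force: [-1.0, 7.4, 8.8]
grip_width: 0.119
gripper_force: 89.3
clock 18.02 pos [0.5657 0.0894 0.1397] yaw 6.09 tilt 0.44 F [0.2 6.5 8.3] grip 1.05 89.3
need tool cm [-0.08  1.04  0.06]
scene board (array([577.6, -32.3]), array([ 90.2, 299.5]), 6.1) slopes,z [0.0003 0.0049 0.1393]
  line 55 [ 0.5605 -0.002 ] to edge mm 9.0
  tab [ 0.5915 -0.1776  0.1576] (array([ 592.3, -179.2]), array([39.4, 11.1]), 5.8)
  dish 393 (array([ 565.8, -184.4]), array([93.3, 52.5]), 81.3)
top board (array([575.9, -27.1]), array([ 90.7, 275.6]), 6.2) slopes,z [-0.002   0.0034  0.1399]
  line 55 [ 0.5743 -0.0006] to edge mm 8.6
  tab [ 0.5907 -0.1802  0.1696] (array([ 591.2, -180.9]), array([39.4,  8.2]), 6.6)
  dish 373 (array([ 582.6, -198.2]), array([73.9, 94.9]), 73.3)
wrist board (array([573.6,  14.3]), array([ 90. , 201.4]), 6.0) slopes,z [-0.0027  0.0029  0.1401]
  line 1139 [0.5824 0.0015] to edge mm 9.6
  tab [0.5771 0.0915 0.1778] (array([580.5,  92. ]), array([45.6, 23.4]), 33.9)
  dish 359 (array([ 626.3, -165.5]), array([10.8, 26.9]), 8.3)
```

```bash
python3 -m handwheel '0 0.1 0.05 0; 0.01 0.2 0.05 0; 0.01 0.2 0.03 0; 0.01 0.2 0.02 0; 0 0.15 0 0; 0 0.05 0 0; 0 0 0 0; 0 0 0 0; 0 0 0 0; 0 0 0 0; 0 0 0 0; 0 0 0 0'  && python3 g.py .5660 .079 .139; python3 b.py
```

```text
clock: 19.17
position: [0.5674, 0.0824, 0.1395]
eef_rot: [0.999, 0.054, 0.003, -0.004]
ft_force: [-1.2, 8.5, 12.1]
grip_width: 0.123
gripper_force: 89.9
clock 19.17 pos [0.5674 0.0824 0.1395] yaw 6.17 tilt 0.61 F [-1.2  8.5 12.1] grip 1.05 89.9
need tool cm [-0.18  0.32  0.05]
scene board (array([579.1, -39.6]), array([ 90.2, 299.1]), 6.1) slopes,z [-0.0011  0.0034  0.1393]
  line 55 [ 0.5627 -0.0092] to edge mm 1.5
  tab [ 0.5929 -0.1848  0.1579] (array([ 594. , -186.4]), array([39.3, 10.9]), 6.8)
  dish 414 (array([ 566.8, -188.9]), array([53.6, 96.7]), 1.7)
top board (array([577.3, -33.2]), array([ 91. , 275.4]), 6.1) slopes,z [0.0017 0.0019 0.1399]
  line 60 [ 0.5742 -0.0084] to edge mm 0.9
  tab [ 0.5927 -0.1874  0.17  ] (array([ 593.3, -187.9]), array([39.8,  7.9]), 6.3)
  dish 326 (array([ 581. , -199.1]), array([71.8, 92.5]), 69.8)
wrist board (array([575.1,   7.8]), array([ 90.3, 200.2]), 6.0) slopes,z [-0.0021  0.0016  0.1401]
  line 1148 [ 0.5849 -0.0056] to edge mm 2.2
  tab [0.5855 0.0844 0.1743] (array([584.8,  85. ]), array([44.3,  8.4]), 6.5)
  dish 382 (array([ 627.9, -170. ]), array([ 9.7, 32.3]), 7.9)
```

```bash
python3 -m handwheel '0 0.12 0 0; 0 0 0 0; 0 0 0 0; 0 0 0 0; 0 0 0 0' | sed -n '2p;4p'
python3 - <<'E'
from h import *
yd=np.array([-.1314,.9913])
F={n:cams.grab_frame(n) for n in("wrist","top","scene")}
for n,f in F.items():
    W=world(f);H=hsv(f);x,y,z=W[...,0],W[...,1],W[...,2];s=x*yd[0]+y*yd[1]
    wh=(H[...,1]<60)&(H[...,2]>110)&(abs(z-.13)<.006)&(x>.45)&(x<.66)&(y>-.06)&(y<.25)
    red=((H[...,0]>130)|(H[...,0]<8))&(H[...,1]>90)&(abs(z-.14)<.01)&(x>.45)&(x<.68)&(abs(y)<.1)
    l=np.median(W[red][:,:2],0)@yd
    for nm,m in(("hi x",wh&(x>.605)),("lo x",wh&(x<.52))):
        if m.sum()>20: print(n,nm,m.sum(),"edge s",np.nanpercentile(s[m],[0,1,3]).round(4))
    print(n,"line s",l.round(4),np.percentile(W[red][:,:2]@yd,[5,95]).round(4))
f=F["wrist"];cv2.imwrite("pics/w10.png",np.hstack([f["color"],cv2.resize(F["scene"]["color"][150:400,270:370],(160,400))])[:,:,::-1])
E
```

```text
position: [0.5676, 0.0815, 0.1396]
ft_force: [-2.2, 9.2, 12.5]
wrist hi x 8406 edge s [-0.1417 -0.0828 -0.0798]
wrist lo x 1372 edge s [-0.073  -0.0706 -0.0686]
wrist line s -0.0833 [-0.0853 -0.0811]
top hi x 109 edge s [-0.0837 -0.0834 -0.0827]
top lo x 457 edge s [-0.0845 -0.0827 -0.0788]
top line s -0.0838 [-0.0858 -0.0817]
scene hi x 157 edge s [-0.0083 -0.005  -0.0026]
scene lo x 1261 edge s [-0.0842 -0.0793 -0.0707]
scene line s -0.0841 [-0.0873 -0.0804]
```

View pics/w10.png

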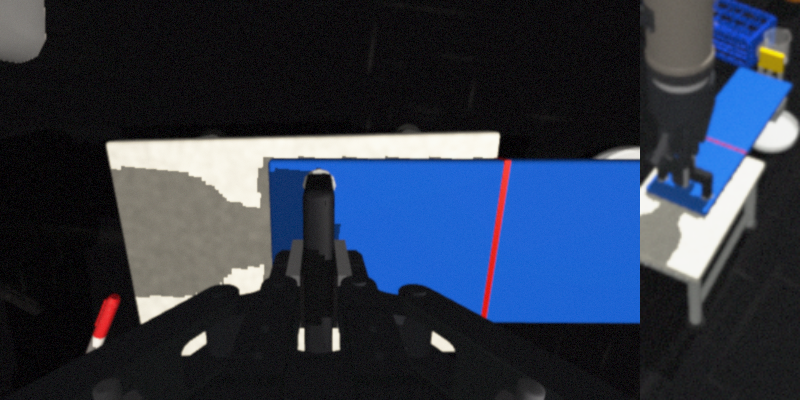

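The red line (s = -0.0837) now meets the stand edge (about -0.084). The board is level to about 0.1–0.2°, the carrier is over the dish, and about 12 N holds the handle down. Let it settle briefly, then hand in.

```bash
python3 -m handwheel '0 0 0 0; 0 0 0 0; 0 0 0 0; 0 0 0 0; 0 0 0 0; 0 0 0 0; 0 0 0 0; 0 0 0 0; 0 0 0 0; 0 0 0 0; 0 0 0 0; 0 0 0 0' && python3 b.py && python3 -c "from station import robot;print(robot.job_done())"
```

```text
clock: 20.88
position: [0.5676, 0.0815, 0.1396]
eef_rot: [0.999, 0.054, 0.003, -0.005]
ft_force: [-1.6, 8.1, 12.6]
grip_width: 0.119
gripper_force: 89.9
scene board (array([578.9, -40.5]), array([ 90.6, 298.9]), 6.7) slopes,z [-0.0024  0.0041  0.1393]
  line 54 [ 0.5615 -0.0101] to edge mm 0.8
  tab [ 0.5933 -0.1856  0.1579] (array([ 594.3, -187.7]), array([39.5, 11.2]), 8.2)
  dish 412 (array([ 566.1, -187.8]), array([53.6, 96.3]), 0.1)
top board (array([577.7, -34.9]), array([ 90.5, 273.7]), 6.1) slopes,z [-0.0007  0.0041  0.14  ]
  line 57 [ 0.5741 -0.0084] to edge mm 0.8
  tab [ 0.5928 -0.188   0.17  ] (array([ 593.2, -188.6]), array([39.3,  7.9]), 6.9)
  dish 324 (array([ 580.8, -198.8]), array([71.3, 93.8]), 69.8)
wrist board (array([575.5,   7. ]), array([ 90.3, 200.3]), 5.9) slopes,z [-0.0022  0.0022  0.1401]
  line 1148 [ 0.585  -0.0065] to edge mm 1.3
  tab [0.5855 0.0831 0.176 ] (array([581.8,  83.3]), array([51.1,  8.2]), 11.0)
  dish 383 (array([ 627.8, -169. ]), array([ 9.2, 29.7]), 8.4)
the job is handed in; nothing more can be done
None
```

The job is handed in at about 21 s: the steel carrier hangs on the peg over the dish, the red line is within about 1 mm of the stand's edge, and the board is held level by its handle with about 12 N downward.

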